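# Index the stool-seat turntable one division by its worm crank

### The job

Take the blue-headed index pin from its wooden block and stand it in the yellow-marked hole of the turntable. Then turn the crank clockwise (seen from above) until that hole comes over the red bush in the ring below and the pin drops fully home, and keep turning gently just until the drive comes up snug against the pin, without straining it. Turn the table only with the crank, and leave the staple gun and the box of tacks where they lie.

Things in the scene. Friction and masses are not known exactly. Their poses are not given: they have to be found in the camera images.
- pin_head (a point): Centre of the loose index pin's blue head (upright cylinder, 20 mm diameter, 32 mm tall, on the pin's axis). The head's underside is 16 mm below, the foot's end 57 mm below. The pin starts standing loose in a blind hole 30 mm deep in a wooden block 60 x 60 x 40 mm. This point's height: 67 mm at the start, 98 mm standing in the plate on the ring, 78 mm fully home
- pin_tip (a point): Centre of the foot's end of the pin's steel shank (10 mm diameter, 41 mm long, 3 mm chamfer at the foot), on its axis. Height 41 mm while the pin stands on the ring, 21 mm when fully home
- lug_hole (a point): Centre of the upper mouth of the hole with two yellow strips beside it, in one of the four 40 mm wide lugs of the index plate (the other three are unmarked). Through hole, 11.5 mm diameter, 2 mm chamfer; lug 20 mm thick, top at height 62 mm. 120 mm from the plate's axis
- plate: Turning index plate: round aluminium, four lugs, outer radius 142 mm, top at height 62 mm, carrying a round plywood stool seat (170 mm diameter, top at 80 mm, centre nut to 86 mm). Origin on its vertical turning axis at table height. Driven by the crank through a 20:1 worm: one crank turn moves it 18 degrees, same way round; it stays where it is left
- bush (a point): Mouth centre of a blind hole (12.5 mm diameter, 23 mm deep) in the red block of the fixed dark steel ring under the lugs; ring top at height 41 mm, 1 mm below the lugs. 120 mm from the plate's axis, 45 to 70 degrees clockwise (from above) of the yellow-marked hole. The pin in the plate's hole slides along the ring's top, falls 20 mm into the bush and then locks the plate
- handle_grip (a point): Middle of the crank's red upright grip, 21 mm diameter, 44 mm tall (height 103 to 147 mm); it spins freely on the crank arm, whose top is at height 101 mm
- crank_axis (a point): Point on the crank's vertical axis, height 125 mm. The grip runs round it in a level circle of 35 mm radius. Unknown free play of up to 1 rad before the worm bites; then turning takes about 3 N at the grip. About 1 rad after the pin has dropped the plate locks and the force at the grip climbs steeply: 2 to 4 N more is snug, 7 N more strains the pin. The worm does not run back when let go
- pin: The index pin; origin at its foot (see pin_tip)
- stapler: A pneumatic staple gun lying on the table, 150 x 110 mm, to be left alone
- tackbox: An open cardboard box of tacks, 90 x 70 x 30 mm, to be left alone

How it is judged:
On the way, in this order (a step that is already met when the one before it is completed fails the run):
1. the pin stands in the yellow-marked hole, its foot on the ring, before the plate has been turned (horizontal distance between pin_tip and lug_hole below 0.006 m and height (world z) of pin_tip below 0.044 m and distance of lug_hole from where it was at the start of the episode below 0.012 m), for 0.2 s.
2. the crank has carried the hole with the pin in it to the bush and the pin has dropped home (horizontal distance between pin_tip and bush below 0.006 m and height (world z) of pin_tip below 0.0235 m and horizontal distance between pin_tip and lug_hole below 0.006 m), for 0.1 s.
At the end, for the whole second after the job is handed in: The pin stands through the yellow-marked hole and fully home in the bush (foot within 2.5 mm of its home height and 6 mm of the bush's axis, upright within 0.2 rad), at rest, with the drive snug against it: the plate presses on the pin with more than 4 N (all of step 2 and angle between pin's own z axis and vertical below 0.2 rad and contact force between pin and plate above 4 N and linear speed of pin below 0.02 m/s); the robot touches nothing.
It fails at once if the pin is strained: more than 60 N between pin and plate (contact force between pin and plate above 60 N).
It fails at once if the plate is pushed by the hand instead of the crank (more than 8 N) (contact force between any of the fingers, the arm and plate above 8 N).
It fails at once if the staple gun or the box of tacks is moved by more than 30 mm (distance of any of stapler, tackbox from where it was at the start of the episode above 0.03 m).
It also fails if it takes over 72 s, if anything falls off the work surface, if the arm or the gripper's body presses on something with over 40 N, if the wrist force passes 120 N, or if a joint passes its speed limit or range.

### The arm

A 7-joint arm with a two-finger parallel gripper is mounted at the origin on the work surface. World frame = base frame: x ahead of the robot, y to its left, z up, the work surface at z = 0. Lengths are in m, angles in rad, forces in N, time in s.
With the tool pointing down it reaches from about 0.425 to 0.875 m from the base axis. Payload 4.7 kg.
Tool frame: the origin (TCP) lies at the very end of the fingers, on their centre line; the grasp point (between the pads) lies 19 mm behind it; z points along the fingers, y is the line along which they close (so a half turn about z gives the same grasp; the last joint's range is limited). The gripper opens to 87 mm and grips with 3 to 60 N. Pads are 19 mm wide; open, the fingers measure 117 mm over their backs; the gripper's body (75 mm by 190 mm) begins 51 mm behind the grasp point.
Start: joints at [-1.149, 0.321, -0.07, 1.45, 0.023, 1.371, -0.057], TCP at [0.258, 0.597, 0.223] pointing down, gripper open.
Joint ranges: [-2.86, 2.86], [-0.3, 2.09], [-1.38, 1.24], [0.06, 2.45], [-1.56, 4.7], [0.09, 2.05], [-2.69, 2.69]. Speed limits (rad/s): [2.57, 2.57, 3.14, 3.14, 3.14, 3.14, 3.14].

### API

Orientations are given as a 3x3 rotation matrix whose columns are the frame's x, y, z axes.
In Python, from workcell import sense, optics, hand_in gives the robot as it stands.
- The arm moves only by the tool step_arm, never from a script. Its arguments are lists of equal length, an entry for each row: "translation": the shift along the tool's x, y, z in m, a list of three; "roll": the turn about the tool's z in rad. In form: {"translation": [[dx, dy, dz], ...], "roll": [roll, ...]}. A call has 1 to 5 rows; each row shifts and turns the commanded pose from where the row before left it, along the tool's axes as they then stand; what a row does not reach is not made up. A row lasts 1/8 s, in which the tool goes at most 62.5 mm and 10.7 degrees, less where a joint would pass 70% of its speed; a pose out of reach is approached as far as the arm can. A call with a gripper value outside its range is refused whole. "fingers" is the opening, from 0 (shut) to 1 (fully open), set as the call begins (left out, the last holds). The fingers move at their own pace and stop on an object; "squeeze" is the grip in N (left out, the last holds). Time passes only in rows, so rows that do not move let the fingers close. It gives the time, the measured TCP pose, the force, the opening and the grip force at its end, in the units of the state.
- sense(): the state, without advancing time (a new reading comes with each control period).
- optics.snapshot(name): name is "scene" or "top" or "wrist"; returns a dict with "color" (420x560x3 uint8, red, green, blue), "depth" (420x560 float32, m along the optical axis (not along the pixel's ray), 0 where there is no reading), "camera_matrix" (3x3 intrinsics, pixels), "extrinsics" (4x4, takes a point from world to camera coordinates). Camera axes: x right, y down, z forward; pixel columns grow to the right and rows downward; lengths in m; the calibration is good to about 2 mm. A picture is of the moment at which its call begins.
- hand_in(): hands the job in; it is judged then, once.
The state is a dict: "time_s": time; "joint_pos": joint angles; "qvel": joint speeds; "joint_efforts": joint torques, N m; "eef_pos": TCP position; "tcp_rot": TCP orientation; "contact_force": force on the tool from outside, world axes, zero at the start; "torque": the same for the moment, N m; "opening": finger opening in m; "gripper_force": force on a finger pad.
Only numpy, scipy, OpenCV 4.12 (cv2) and the standard library are available. Lean on these libraries where they do the work, as an engineer would, in place of code of your own. Each camera call takes 0.05 s, during which the arm holds its last target. There are 200 camera calls.

## Working session

There is one attempt and no reset: what is moved stays moved. The work goes in short steps, Python scripts to look and compute and a tool call to move; the robot and the scene stay as the last step left them, time stands still between calls to the robot, and variables do not carry over. Pictures are saved under pics/ and viewed, at most 10 in all, crops included, and the job is handed in when it is done.

Besides the shell and the picture viewer there is one more tool, called in YAML: its name, and indented under it one key for each argument. step_arm: Moves the arm, as the interface text tells. Its arguments: {"type":"object","properties":{"translation":{"type":"array","items":{"type":"array","items":{"type":"number"}}},"roll":{"type":"array","items":{"type":"number"}},"fingers":{"type":"number"},"squeeze":{"type":"number"}},"required":["translation","roll"]}

```bash
mkdir -p pics; cat > h.py <<'E'
import numpy as np, cv2
from workcell import sense, optics, hand_in
def snap(n):
    s=optics.snapshot(n); return s
def save(s,f): cv2.imwrite('pics/'+f,cv2.cvtColor(s['color'],cv2.COLOR_RGB2BGR))
def ray(s,u,v,z):
    K=s['camera_matrix'];E=s['extrinsics'];R=E[:3,:3];c=-R.T@E[:3,3]
    d=R.T@np.linalg.solve(K,[u,v,1.]); return c+d*(z-c[2])/d[2]
def proj(s,p):
    q=s['extrinsics'][:3,:3]@np.array(p,float)+s['extrinsics'][:3,3]; q=s['camera_matrix']@q; return q[:2]/q[2]
def blobs(s,lo,hi,amin=15):
    m=cv2.inRange(cv2.cvtColor(s['color'],cv2.COLOR_RGB2HSV),np.array(lo),np.array(hi))
    n,l,st,c=cv2.connectedComponentsWithStats(m)
    return [(c[i].round(1),st[i]) for i in range(1,n) if st[i,4]>=amin]
E
python3 - <<'E'
from h import *
for n in('top','scene'):
    s=snap(n);save(s,n+'0.png')
    print(n,s['camera_matrix'].round(1).tolist(),s['extrinsics'].round(3).tolist())
    for k,lo,hi in(('blue',(100,120,50),(130,255,255)),('yel',(22,120,100),(35,255,255)),('red',(0,140,70),(6,255,255)),('red2',(174,140,70),(180,255,255))):
        for c,st in blobs(s,lo,hi): print(k,c,st.tolist(),ray(s,*c,{'blue':.083,'yel':.062}.get(k,.147)).round(3))
st=sense();print(st['eef_pos'],st['tcp_rot'],st['contact_force'],st['time_s'])
E
```

```text
top [[511.7, 0.0, 278.9], [0.0, 511.7, 208.0], [0.0, 0.0, 1.0]] [[-0.012, -1.0, -0.008, -0.013], [-0.994, 0.013, -0.11, 0.573], [0.11, 0.006, -0.994, 1.462], [0.0, 0.0, 0.0, 1.0]]
blue [158.2 237.1] [155, 234, 7, 7, 40] [0.489 0.319 0.083]
blue [468.2 300.1] [448, 277, 47, 48, 1735] [ 0.305 -0.539  0.083]
blue [551.2 298.4] [542, 276, 18, 48, 783] [ 0.306 -0.767  0.083]
yel [ 28.6 155.4] [0, 142, 57, 25, 1252] [0.732 0.704 0.062]
yel [229.6 243.3] [227, 239, 7, 10, 29] [0.47  0.121 0.062]
yel [239.  247.7] [236, 243, 7, 11, 33] [0.457 0.094 0.062]
red [148.4 117.7] [132, 111, 33, 14, 240] [0.814 0.335 0.147]
red [525.7 151.1] [523, 148, 6, 7, 24] [ 0.706 -0.693  0.147]
red [386.7 209. ] [381, 204, 13, 12, 91] [ 0.553 -0.311  0.147]
red [211.6 214.3] [204, 206, 16, 17, 199] [0.545 0.16  0.147]
red [332.3 230. ] [330, 227, 6, 7, 34] [ 0.498 -0.163  0.147]
red [513.3 299.2] [495, 276, 47, 49, 1538] [ 0.31  -0.635  0.147]
scene [[439.7, 0.0, 281.4], [0.0, 439.7, 211.0], [0.0, 0.0, 1.0]] [[-0.581, 0.814, -0.016, 0.355], [0.646, 0.449, -0.617, -0.309], [-0.495, -0.369, -0.787, 1.346], [0.0
[... 680 characters left out ...]
, 12, 7, 36] [0.454 0.096 0.062]
yel [359.8 214.9] [354, 212, 13, 7, 33] [0.467 0.122 0.062]
red [166.1  70. ] [137, 50, 55, 32, 306] [ 0.389 -0.556  0.147]
red [ 40.3 112.8] [35, 110, 11, 6, 51] [ 0.708 -0.692  0.147]
red [253.2 148.4] [250, 146, 7, 6, 34] [ 0.5   -0.158  0.147]
red [190.  167.4] [185, 163, 11, 9, 85] [ 0.631 -0.239  0.147]
red [361.2 257.6] [349, 247, 24, 23, 303] [0.62  0.199 0.147]
red2 [146.1  61.7] [137, 55, 20, 14, 26] [ 0.393 -0.633  0.147]
[0.2576387  0.59619653 0.22154655] [[-9.18016588e-01  3.96541543e-01 -5.90561647e-04]
 [ 3.96541959e-01  9.18015002e-01 -1.71183835e-03]
 [-1.36670567e-04 -1.80567847e-03 -9.99998360e-01]] [-0.58326101 -0.87738196  0.46621942] 0.1
```

View pics/top0.png

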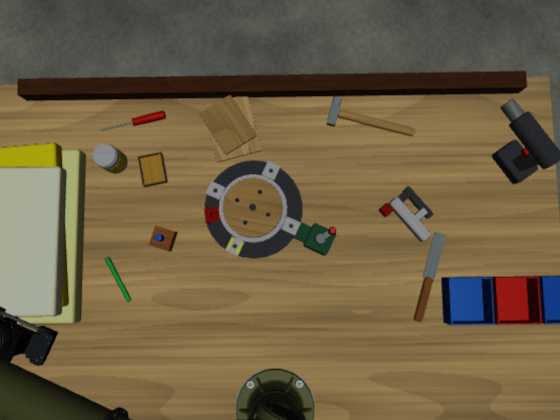

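View pics/scene0.png

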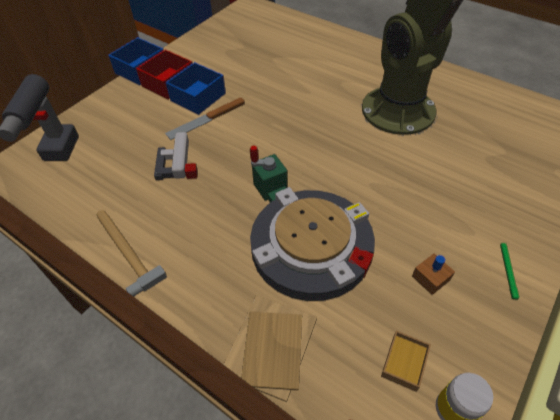

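The top view shows the pin in its block at about (158,237), the yellow-marked hole between the strips near (234,245) and the red bush block at (212,214). The crank box is at (320,238), with the grip at (332,230). The scene view agrees: pin (438,262), bush block (361,258), crank grip (253,148).

```bash
cat >> h.py <<'E'
def tri(s1,p1,s2,p2):
    P=[s['camera_matrix']@s['extrinsics'][:3] for s in(s1,s2)]
    X=cv2.triangulatePoints(P[0],P[1],np.array(p1,float),np.array(p2,float)).ravel(); return X[:3]/X[3]
def todo(target,yaw=None):
    """total tool-frame shift to target; yaw= world angle of tool y axis (mod pi)"""
    st=sense();R=st['tcp_rot'];d=R.T@(np.array(target)-st['eef_pos'])
    r=None
    if yaw is not None:
        cur=np.arctan2(R[1,1],R[0,1]); r=-((yaw-cur+np.pi/2)%np.pi-np.pi/2)
    print('shift',d.round(4),'roll',r, 'from',st['eef_pos'].round(4))
E
python3 - <<'E'
from h import *
a=snap('top');b=snap('scene')
print('pin',tri(a,(158.2,237.1),b,(438.3,262.1)),'grip',tri(a,(332.3,230),b,(253.2,148.4)))
print('y',tri(a,(229.6,243.3),b,(359.8,214.9)),tri(a,(239,247.7),b,(352.6,206.2)))
# seat ellipse in top: wood disc inside plate; use ring outer (dark) contour
for s,n in((a,'top'),):
    hsv=cv2.cvtColor(s['color'],cv2.COLOR_RGB2HSV)
    m=cv2.inRange(hsv,np.array((0,0,30)),np.array((180,70,90)))
    m[:150]=0;m[270:]=0;m[:,:195]=0;m[:,305:]=0
    c=max(cv2.findContours(m,0,1)[0],key=cv2.contourArea)
    e=cv2.fitEllipse(cv2.convexHull(c));print(e,ray(s,*e[0],.041))
    ctr=ray(s,*e[0],.041)
h=np.array((.4635,.1075));d=h-ctr[:2];print('r',np.hypot(*d),'ang',np.degrees(np.arctan2(d[1],d[0])))
yaw=np.arctan2(d[1],d[0])+np.pi/2
todo((.491,.321,.16),yaw)
E
```

```text
pin [0.48972322 0.32191112 0.07087527] grip [ 0.49790251 -0.16267349  0.14306449]
y [0.46946531 0.12141608 0.06412159] [0.45663245 0.09483963 0.06427497]
((265.4249267578125, 243.3214569091797), (23.296308517456055, 59.716453552246094), 71.8965072631836) [0.46961461 0.01946352 0.041     ]
r 0.08824856780239966 ang 93.97311893007502
shift [-0.3234 -0.1602  0.0621] roll 1.0936777398849058 from [0.2577 0.5964 0.2218]
```

step_arm:
  translation:
    - [-0.045,-0.022,0]
    - [-0.045,-0.022,0]
    - [-0.045,-0.022,0]
    - [-0.045,-0.022,0]
    - [-0.045,-0.022,0.02]
  roll: [0.04,0,0,0,0]
  fingers: 0.7

```text
time_s: 0.82
eef_pos: [0.4162, 0.4009, 0.204]
tcp_rot: [[-0.901, 0.433, 0.003], [0.433, 0.901, 0.003], [-0.001, 0.004, -1.0]]
contact_force: [-0.2, 1.0, -0.2]
opening: 0.0613
gripper_force: 0.0
```

step_arm:
  translation:
    - [-0.045,-0.022,0]
    - [-0.035,-0.018,0.02]
    - [0,0,0]
    - [0,0,0]
  roll: [0,0,0,0]

```text
time_s: 1.32
eef_pos: [0.4688, 0.3315, 0.1826]
tcp_rot: [[-0.902, 0.432, -0.001], [0.432, 0.902, 0.001], [0.001, 0.0, -1.0]]
contact_force: [-0.0, 0.3, -0.1]
opening: 0.0606
gripper_force: 0.0
```

```bash
python3 - <<'E'
from h import *
s=snap('wrist');save(s,'w1.png')
E0=s['extrinsics'];print('cam',-E0[:3,:3].T@E0[:3,3])
for c,st in blobs(s,(100,120,40),(130,255,255),60): print(c,st.tolist(),ray(s,*c,.083))
todo((.490,.3215,.08),1.126)
E
```

```text
cam [0.39795374 0.36588881 0.3450459 ]
[280.6 232.5] [269, 215, 25, 35, 692] [0.48317197 0.3239557  0.083     ]
shift [-0.0241 -0.0005  0.1029] roll -0.001023111094365703 from [0.4685 0.3322 0.1829]
```

View pics/w1.png

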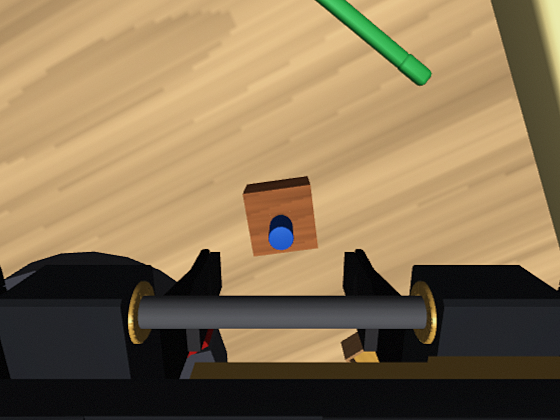

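The wrist view shows the blue head's top face at (281,238), with its shaded side above, and the block beneath it. It lies between the fingers and slightly ahead of them.

```bash
python3 - <<'E'
from h import *
s=snap('wrist')
m=blobs(s,(100,120,130),(130,255,255),30)
for c,st in m: print(c,st.tolist(),ray(s,*c,.083))
c=max(m,key=lambda t:t[1][4])[0]; p=ray(s,*c,.083);todo((p[0],p[1],.05),1.126)
a=snap('top');b=snap('scene')
mb=[blobs(q,(100,120,130),(130,255,255),8) for q in(a,b)]
print([[ (c,t[4],ray(q,*c,.083).round(4)) for c,t in x if abs(c[0]-u)<15] for x,u,q in zip(mb,(158,438),(a,b))])
E
```

```text
[279.7 238.4] [268, 227, 25, 23, 441] [0.48719356 0.32193913 0.083     ]
shift [-0.0214 -0.0016  0.133 ] roll -0.0004469749320921146 from [0.4685 0.3325 0.183 ]
[[], [(array([440.1, 258.5]), np.int32(43), array([0.488 , 0.3221, 0.083 ]))]]
```

step_arm:
  translation:
    - [-0.0215,-0.0015,0]
    - [0,0,0.05]
    - [0,0,0.05]
    - [0,0,0.033]
    - [0,0,0]
  roll: [0,0,0,0,0]
  fingers: 0.6

```text
time_s: 2.15
eef_pos: [0.4857, 0.3196, 0.0471]
tcp_rot: [[-0.902, 0.432, -0.005], [0.432, 0.902, -0.003], [0.003, -0.005, -1.0]]
contact_force: [-0.3, 0.0, 0.4]
opening: 0.052
gripper_force: 0.0
```

step_arm:
  translation:
    - [0,0,0]
    - [0,0,0]
    - [0,0,0]
    - [0,0,0]
    - [0,0,0]
  roll: [0,0,0,0,0]
  fingers: 0
  squeeze: 15

```text
time_s: 2.78
eef_pos: [0.4885, 0.3203, 0.0502]
tcp_rot: [[-0.901, 0.433, 0.001], [0.433, 0.901, 0.001], [-0.001, 0.001, -1.0]]
contact_force: [-0.1, 0.2, 1.4]
opening: 0.0182
gripper_force: 15.0
```

step_arm:
  translation:
    - [0,0,-0.02]
    - [0,0,-0.04]
    - [0,0,-0.045]
    - [0,0,0]
    - [0,0,0]
  roll: [0,0,0,0,0]

```text
time_s: 3.4
eef_pos: [0.4875, 0.3197, 0.1538]
tcp_rot: [[-0.901, 0.433, -0.001], [0.433, 0.901, -0.001], [0.001, -0.001, -1.0]]
contact_force: [0.1, 0.1, -1.4]
opening: 0.0182
gripper_force: 15.0
```

```bash
python3 - <<'E'
from h import *
todo((.486,.097,.16),1.126)
E
```

```text
shift [-0.095  -0.2014 -0.0061] roll -0.0029681945210275895 from [0.4875 0.3197 0.1538]
```

step_arm:
  translation:
    - [-0.02,-0.042,0]
    - [-0.02,-0.042,0]
    - [-0.02,-0.042,0]
    - [-0.02,-0.042,0]
    - [-0.015,-0.033,0]
  roll: [0,0,0,0,0]

```text
time_s: 4.03
eef_pos: [0.4853, 0.0951, 0.1526]
tcp_rot: [[-0.901, 0.434, -0.003], [0.434, 0.901, -0.001], [0.002, -0.003, -1.0]]
contact_force: [-0.3, -0.0, -1.0]
opening: 0.0181
gripper_force: 15.0
```

step_arm:
  translation:
    - [0,0,0]
    - [0,0,0]
  roll: [0,0]

```text
time_s: 4.28
eef_pos: [0.4858, 0.0983, 0.1534]
tcp_rot: [[-0.902, 0.433, -0.002], [0.433, 0.902, -0.0], [0.002, -0.001, -1.0]]
contact_force: [0.1, 0.6, -1.3]
opening: 0.018
gripper_force: 15.0
```

```bash
python3 - <<'E'
from h import *
s=snap('wrist');save(s,'w2.png')
for c,st in blobs(s,(22,120,80),(35,255,255),30): print(c,st.tolist(),ray(s,*c,.062).round(4))
for c,st in blobs(s,(100,120,40),(130,255,255),30): print('b',c,st.tolist())
st=sense();print(st['eef_pos'])
E
```

```text
[260.1 180.3] [256, 158, 10, 46, 409] [0.4549 0.096  0.062 ]
[300.5 180.5] [296, 158, 10, 46, 404] [0.4677 0.1222 0.062 ]
[340.6 329.3] [340, 322, 3, 17, 30] [0.5947 0.0997 0.062 ]
b [281.7 275.5] [259, 251, 46, 45, 1715]
[0.48597115 0.09881659 0.15357104]
```

View pics/w2.png

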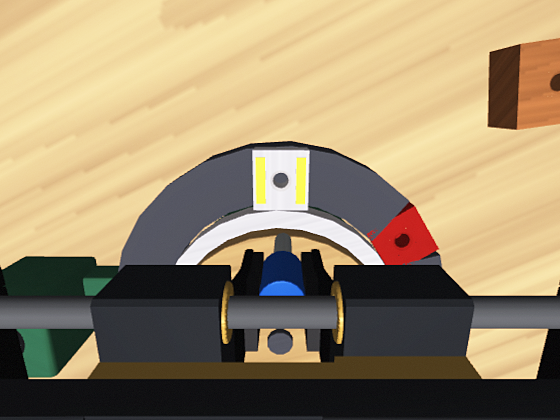

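The wrist view shows the marked hole at (280.5,180.5) between the yellow strips and the bush at (402,240). The held pin's foot tops out near (283,233).

```bash
python3 - <<'E'
from h import *
s=snap('wrist');st=sense();R=st['tcp_rot'];T=st['eef_pos']
g=s['color'].astype(int)
cv2.imwrite('pics/w2c.png',cv2.resize(cv2.cvtColor(s['color'],cv2.COLOR_RGB2BGR)[160:320,230:340],None,fx=5,fy=3.7,interpolation=0))
hole=ray(s,280.5,180.5,.062);bush=ray(s,402,240,.041);print('hole',hole,'bush',bush,T)
for dx in(-.002,0,.002,.004):
  for dz,r in((.0,.002),(.003,.005)):
    q=[proj(s,np.r_[T[:2],.1133+dz]+R[:,0]*(dx+r*np.cos(a))+R[:,1]*r*np.sin(a)) for a in np.linspace(0,6.28,60)]
    q=np.array(q);print(dx,dz,'toprow',q[:,1].min().round(1),'cols',q[:,0].min().round(1),q[:,0].max().round(1))
todo((hole[0],hole[1],.13),1.126)
E
```

```text
hole [0.46165915 0.10970565 0.062     ] bush [0.55349453 0.17626106 0.041     ] [0.48613165 0.09897627 0.15378753]
-0.002 0.0 toprow 240.8 cols 278.4 285.0
-0.002 0.003 toprow 237.9 cols 273.3 290.0
0 0.0 toprow 237.7 cols 278.4 285.0
0 0.003 toprow 234.8 cols 273.3 290.0
0.002 0.0 toprow 234.6 cols 278.4 285.0
0.002 0.003 toprow 231.6 cols 273.3 290.0
0.004 0.0 toprow 231.5 cols 278.3 285.0
0.004 0.003 toprow 228.4 cols 273.3 290.0
shift [ 0.0267 -0.0009  0.0238] roll -0.0009064717583606718 from [0.4861 0.099  0.1538]
```

View pics/w2c.png

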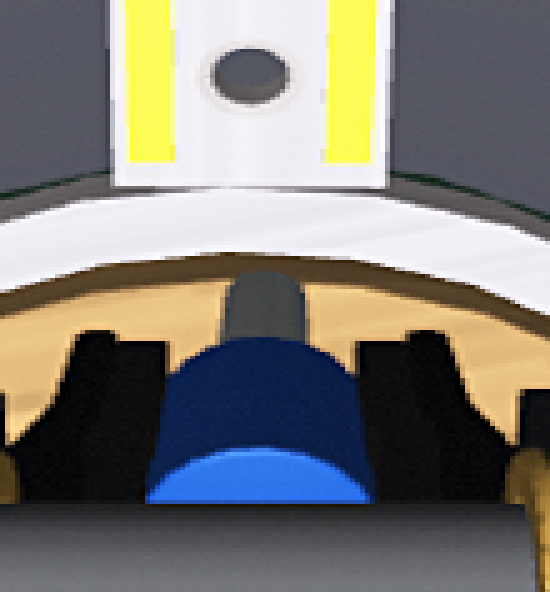

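The crop shows the foot at about (283,233). So the pin sits about 1.1 mm in +x and 0.8 mm in +y of the tool axis.

step_arm:
  translation:
    - [0.0255,-0.0015,0]
    - [0,0,0.02]
    - [0,0,0.022]
    - [0,0,0]
    - [0,0,0]
  roll: [0,0,0,0,0]

```text
time_s: 5.0
eef_pos: [0.4634, 0.1081, 0.1131]
tcp_rot: [[-0.902, 0.432, 0.001], [0.432, 0.902, 0.0], [-0.001, 0.0, -1.0]]
contact_force: [0.2, -0.3, -0.5]
opening: 0.0184
gripper_force: 15.0
```

```bash
python3 - <<'E'
from h import *
p=np.array((.46166,.10971,.1125)); R=sense()['tcp_rot']; todo(p-R[:,0]*.0011-R[:,1]*.0008,1.126)
E
```

```text
shift [ 0.0012 -0.0001  0.0006] roll -0.0019553807458043693 from [0.4634 0.1081 0.1131]
```

step_arm:
  translation:
    - [0.001,0,0.005]
    - [0,0,0.006]
    - [0,0,0.006]
    - [0,0,0.006]
    - [0,0,0]
  roll: [0,0,0,0,0]

```text
time_s: 5.62
eef_pos: [0.4618, 0.1077, 0.0889]
tcp_rot: [[-0.901, 0.433, -0.001], [0.433, 0.901, -0.0], [0.001, -0.001, -1.0]]
contact_force: [-0.3, 0.8, -1.4]
opening: 0.0183
gripper_force: 15.0
```

step_arm:
  translation:
    - [0,0,0.004]
    - [0,0,0.003]
    - [0,0,0]
    - [0,0,0]
  roll: [0,0,0,0]

```text
time_s: 6.12
eef_pos: [0.4622, 0.1079, 0.0827]
tcp_rot: [[-0.901, 0.433, 0.0], [0.433, 0.901, 0.0], [-0.0, 0.0, -1.0]]
contact_force: [-0.4, 0.4, -1.0]
opening: 0.018
gripper_force: 15.0
```

step_arm:
  translation:
    - [0,0,0]
    - [0,0,0]
    - [0,0,0]
  roll: [0,0,0]
  fingers: 0.45

```text
time_s: 6.5
eef_pos: [0.4623, 0.1079, 0.0828]
tcp_rot: [[-0.901, 0.433, 0.0], [0.433, 0.901, 0.0], [-0.0, 0.0, -1.0]]
contact_force: [-0.2, 0.1, -0.2]
opening: 0.0365
gripper_force: 0.0
```

step_arm:
  translation:
    - [0,0,-0.03]
    - [0,0,-0.05]
    - [0,0,-0.05]
    - [0,-0.03,0]
    - [0,0,0]
  roll: [0,0,0,0,0]

```text
time_s: 7.12
eef_pos: [0.4491, 0.0792, 0.2134]
tcp_rot: [[-0.9, 0.436, 0.001], [0.436, 0.9, 0.001], [-0.001, 0.001, -1.0]]
contact_force: [0.1, 0.1, -0.5]
opening: 0.0392
gripper_force: 0.0
```

```bash
python3 - <<'E'
from h import *
s=snap('scene');save(s,'s2.png');a=snap('top')
for q in(a,s):
  for c,st in blobs(q,(100,120,130),(130,255,255),5):
    if 200<c[0]<420 and c[1]>100: print('blue',c,st.tolist(),ray(q,*c,.114))
# crank geometry candidates
print(sense()['eef_pos'])
cv2.imwrite('pics/c1.png',np.hstack([cv2.resize(cv2.cvtColor(i,cv2.COLOR_RGB2BGR),(400,400),interpolation=2) for i in (a['color'][200:270,285:355],s['color'][140:220,230:310])]))
E
```

```text
blue [358.8 196.5] [355, 194, 8, 6, 34] [0.46145304 0.10920851 0.114     ]
[0.44904756 0.08106575 0.21244125]
```

View pics/c1.png

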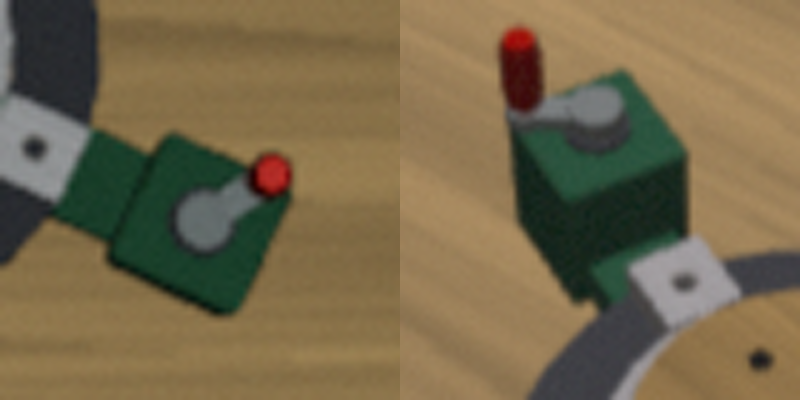

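The crop shows the hub near top-view (321,238.5) and scene (269,161), with the red grip on its far right at top-view (332.6,230.5). The pin stands in the hole with its top at 114 mm.

```bash
python3 - <<'E'
from h import *
s=snap('scene');a=snap('top')
print('hub',tri(a,(320.9,238.5),s,(269.4,161)),ray(a,320.9,238.5,.101),ray(s,269.4,161,.101))
print('grip',tri(a,(332.6,230.5),s,(253.8,148.4)),ray(a,332.6,230.5,.147),ray(s,253.8,148.4,.147))
todo((.50,-.140,.215),1.126)
E
```

```text
hub [ 0.47708472 -0.1338989   0.10002553] [ 0.47843349 -0.13593803  0.101     ] [ 0.47618404 -0.13027161  0.101     ]
grip [ 0.49632873 -0.16313471  0.14164992] [ 0.49712681 -0.16424476  0.147     ] [ 0.49924582 -0.15703735  0.147     ]
shift [-0.1417 -0.1777 -0.0029] roll -0.002167461763127765 from [0.449  0.0815 0.2121]
```

step_arm:
  translation:
    - [-0.033,-0.044,0]
    - [-0.033,-0.044,0]
    - [-0.033,-0.044,0]
    - [-0.033,-0.044,0]
    - [0,0,0]
  roll: [0,0,0,0,0]
  fingers: 0.6

```text
time_s: 7.95
eef_pos: [0.4919, -0.1396, 0.2123]
tcp_rot: [[-0.898, 0.44, -0.001], [0.44, 0.898, -0.003], [-0.001, -0.003, -1.0]]
contact_force: [-0.3, 0.8, 0.2]
opening: 0.0522
gripper_force: 0.0
```

step_arm:
  translation:
    - [0,0,0]
    - [0,0,0]
  roll: [0,0]

```text
time_s: 8.2
eef_pos: [0.4921, -0.133, 0.2122]
tcp_rot: [[-0.903, 0.43, -0.001], [0.43, 0.903, 0.001], [0.001, 0.0, -1.0]]
contact_force: [-0.1, -0.9, 0.5]
opening: 0.0522
gripper_force: 0.0
```

```bash
python3 - <<'E'
from h import *
s=snap('wrist');save(s,'w3.png')
for c,st in blobs(s,(0,140,140),(6,255,255),30)+blobs(s,(174,140,140),(180,255,255),30): print(c,st.tolist(),ray(s,*c,.147).round(4))
print(sense()['eef_pos'])
E
```

```text
[246.7 249.6] [235, 239, 24, 22, 396] [ 0.4965 -0.1614  0.147 ]
[ 0.49209845 -0.13310496  0.21232577]
```

View pics/w3.png

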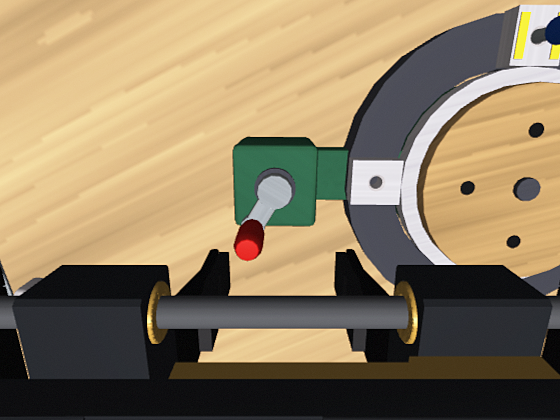

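The wrist view shows the crank hub at about (274,192), the grip top at (247,250), the centre nut at (527,189) and the pin's head beside the yellow strips at the top right.

```bash
python3 - <<'E'
from h import *
s=snap('wrist')
hub=ray(s,274.5,191.5,.101);g=np.array((.4965,-.1614,.147));n=ray(s,527,189,.086)
print('hub',hub,'grip-hub',(g-hub)[:2],np.hypot(*(g-hub)[:2]),'nut',n)
c=n[:2];H=np.array((.46166,.10971));B=np.array((.5535,.1763))
f=lambda p:np.degrees(np.arctan2(*(p-c)[::-1]));print(np.hypot(*(H-c)),np.hypot(*(B-c)),f(H)-f(B))
todo((.4965,-.1614,.125),1.126)
E
```

```text
hub [ 0.47741667 -0.13206381  0.101     ] grip-hub [ 0.01908333 -0.02933619] 0.03499694132732925 nut [0.56869696 0.05563153 0.086     ]
0.11992244228553035 0.12162165239458023 56.017619060473834
shift [-0.0161 -0.0234  0.0874] roll -0.00021435045989437462 from [ 0.4921 -0.1334  0.2124]
```

step_arm:
  translation:
    - [-0.016,-0.0235,0]
    - [0,0,0]
    - [0,0,0.03]
    - [0,0,0.035]
    - [0,0,0.035]
  roll: [0,0,0,0,0]

```text
time_s: 8.93
eef_pos: [0.4965, -0.1615, 0.1117]
tcp_rot: [[-0.902, 0.431, 0.001], [0.431, 0.902, 0.001], [-0.0, 0.001, -1.0]]
contact_force: [0.1, -0.7, 0.2]
opening: 0.0525
gripper_force: 0.0
```

step_arm:
  translation:
    - [0,0,0]
    - [0,0,0]
    - [0,0,0]
    - [0,0,0]
  roll: [0,0,0,0]
  fingers: 0
  squeeze: 12

```text
time_s: 9.43
eef_pos: [0.497, -0.1631, 0.1138]
tcp_rot: [[-0.901, 0.433, 0.002], [0.433, 0.901, 0.0], [-0.002, 0.001, -1.0]]
contact_force: [-1.0, 0.8, 1.9]
opening: 0.0207
gripper_force: 12.0
```

```bash
cat >> h.py <<'E'
C=np.array((.4774,-.1321))
def circ(step,n,r=.035):
    st=sense();R=st['tcp_rot'];d=st['eef_pos'][:2]-C;a=np.arctan2(d[1],d[0])
    F=st['contact_force'];t=np.array((np.sin(a),-np.cos(a)))
    print('ang',np.degrees(a).round(1),'r',np.hypot(*d).round(4),'Ftan',(F[:2]@t).round(2),'Frad',(F[:2]@d/np.hypot(*d)).round(2),'F',F.round(1),'z',st['eef_pos'][2].round(4),'t',st['time_s'])
    p=C+r*np.array([(np.cos(a-np.radians(step)*k),np.sin(a-np.radians(step)*k)) for k in range(n+1)])
    q=np.diff(p,axis=0)@R[:2,:2]
    print((q*1e3).round(1).tolist())
E
python3 -c "
from h import *
circ(30,12)"
```

```text
ang -57.7 r 0.0367 Ftan 0.41 Frad -1.23 F [-1.   0.8  1.9] z 0.1138 t 9.425
[[13.3, -12.4], [17.7, -4.1], [17.3, 5.3], [12.4, 13.3], [4.1, 17.7], [-5.3, 17.3], [-13.3, 12.4], [-17.7, 4.1], [-17.3, -5.3], [-12.4, -13.3], [-4.1, -17.7], [5.3, -17.3]]
```

step_arm:
  translation:
    - [0.0133,-0.0124,0]
    - [0.0177,-0.0041,0]
    - [0.0173,0.0053,0]
    - [0.0124,0.0133,0]
    - [0.0041,0.0177,0]
  roll: [0,0,0,0,0]

```text
time_s: 10.05
eef_pos: [0.446, -0.1188, 0.1138]
tcp_rot: [[-0.901, 0.434, 0.002], [0.434, 0.901, -0.002], [-0.002, -0.001, -1.0]]
contact_force: [1.6, -4.0, -0.1]
opening: 0.0204
gripper_force: 12.0
```

```bash
python3 -c "
from h import *
circ(30,12)"
```

```text
ang 157.1 r 0.0341 Ftan -3.05 Frad -3.02 F [ 1.6 -4.  -0.1] z 0.1138 t 10.05
[[-3.8, 17.7], [-12.2, 13.4], [-17.2, 5.5], [-17.7, -3.8], [-13.4, -12.2], [-5.5, -17.2], [3.8, -17.7], [12.2, -13.4], [17.2, -5.5], [17.7, 3.8], [13.4, 12.2], [5.5, 17.2]]
```

step_arm:
  translation:
    - [-0.0053,0.0173,0]
    - [-0.0133,0.0124,0]
    - [-0.0177,0.0041,0]
    - [-0.0173,-0.0053,0]
    - [-0.0124,-0.0133,0]
  roll: [0,0,0,0,0]

```text
time_s: 10.68
eef_pos: [0.5137, -0.1304, 0.1137]
tcp_rot: [[-0.902, 0.431, 0.001], [0.431, 0.902, 0.003], [0.0, 0.003, -1.0]]
contact_force: [-4.4, 4.1, 6.9]
opening: 0.0206
gripper_force: 12.0
```

step_arm:
  translation:
    - [-0.0041,-0.0177,0]
    - [0.0053,-0.0173,0]
    - [0.0133,-0.0124,0]
    - [0.0177,-0.0041,0]
    - [0.0173,0.0053,0]
  roll: [0,0,0,0,0]

```text
time_s: 11.3
eef_pos: [0.4489, -0.153, 0.1137]
tcp_rot: [[-0.901, 0.434, 0.006], [0.434, 0.901, -0.001], [-0.005, 0.002, -1.0]]
contact_force: [8.8, 2.7, 1.5]
opening: 0.0205
gripper_force: 12.0
```

```bash
cat >> h.py <<'E'
def where(n='top'):
    s=snap(n)
    for c,st in blobs(s,(22,120,80),(35,255,255),12):
        if 190<c[0]<300 and 150<c[1]<270: print('yel',c,ray(s,*c,.062)[:2].round(4))
    m=cv2.inRange(cv2.cvtColor(s['color'],cv2.COLOR_RGB2HSV),np.array((100,100,60)),np.array((130,255,255)));m[:150]=0;m[270:]=0;m[:,:190]=0;m[:,300:]=0
    k=cv2.moments(m,True)
    if k['m00']: print('blue px',k['m10']/k['m00'],k['m01']/k['m00'],k['m00'])
E
python3 -c "
from h import *
circ(30,1);where()"
```

```text
ang -143.7 r 0.0354 Ftan -3.04 Frad -8.63 F [8.8 2.7 1.5] z 0.1137 t 11.3
[[13.2, 12.4]]
yel [224.9 240. ] [0.4796 0.1339]
blue px 217.95652173913044 233.5 46.0
```

step_arm:
  translation:
    - [0.0124,0.0133,0]
    - [0.0041,0.0177,0]
    - [-0.0053,0.0173,0]
    - [-0.0133,0.0124,0]
    - [-0.0177,0.0041,0]
  roll: [0,0,0,0,0]

```text
time_s: 11.98
eef_pos: [0.493, -0.101, 0.1136]
tcp_rot: [[-0.902, 0.431, -0.001], [0.431, 0.902, 0.002], [0.002, 0.002, -1.0]]
contact_force: [-4.0, 0.1, 10.7]
opening: 0.0206
gripper_force: 12.0
```

step_arm:
  translation:
    - [-0.0173,-0.0053,0]
    - [-0.0124,-0.0133,0]
    - [-0.0041,-0.0177,0]
    - [0.0053,-0.0173,0]
    - [0.0133,-0.0124,0]
  roll: [0,0,0,0,0]

```text
time_s: 12.6
eef_pos: [0.4795, -0.1686, 0.1137]
tcp_rot: [[-0.901, 0.433, 0.003], [0.433, 0.901, 0.001], [-0.003, 0.002, -1.0]]
contact_force: [3.0, 5.7, 7.8]
opening: 0.0206
gripper_force: 12.0
```

```bash
python3 - <<'E'
from h import *
circ(30,1);where()
s=snap('top')
m=cv2.inRange(cv2.cvtColor(s['color'],cv2.COLOR_RGB2HSV),np.array((100,100,60)),np.array((130,255,255)));m[:150]=0;m[270:]=0;m[:,:190]=0;m[:,300:]=0
k=cv2.moments(m,True);p=ray(s,k['m10']/k['m00'],k['m01']/k['m00'],.11)[:2]
c=np.array((.5687,.0556));f=lambda q:np.degrees(np.arctan2(*(q-c)[::-1]))
print(p,np.hypot(*(p-c)),'turned',f(np.array((.46166,.10971)))-f(p),'left',f(p)-f(np.array((.5535,.1763))))
E
```

```text
ang -86.8 r 0.0366 Ftan -3.29 Frad -5.48 F [3.  5.7 7.8] z 0.1137 t 12.6
[[17.6, -4.4]]
yel [217.3 231.8] [0.5032 0.1555]
blue px 212.16666666666666 224.28571428571428 42.0
[0.52213954 0.1640936 ] 0.11806242964908599 turned 39.95607373117325 left 16.04919099134733
```

step_arm:
  translation:
    - [0.0177,-0.0041,0]
    - [0.0173,0.0053,0]
    - [0.0124,0.0133,0]
    - [0.0041,0.0177,0]
    - [-0.0053,0.0173,0]
  roll: [0,0,0,0,0]

```text
time_s: 13.32
eef_pos: [0.457, -0.1049, 0.1136]
tcp_rot: [[-0.901, 0.434, -0.001], [0.434, 0.901, -0.0], [0.001, -0.001, -1.0]]
contact_force: [-2.4, -3.2, 8.6]
opening: 0.0205
gripper_force: 12.0
```

step_arm:
  translation:
    - [-0.0133,0.0124,0]
    - [0,0,0]
  roll: [0,0]

```text
time_s: 13.58
eef_pos: [0.4769, -0.0981, 0.1137]
tcp_rot: [[-0.902, 0.432, 0.002], [0.432, 0.902, 0.0], [-0.002, 0.001, -1.0]]
contact_force: [0.3, 3.0, 8.8]
opening: 0.021
gripper_force: 12.0
```

```bash
cat >> h.py <<'E'
def look():
    c=np.array((.5687,.0556));f=lambda q:np.degrees(np.arctan2(*(q-c)[::-1]))
    P=[]; S=[snap('top'),snap('scene')]
    for s,(x0,x1,y0,y1) in zip(S,((190,300,150,270),(300,410,190,320))):
        m=cv2.inRange(cv2.cvtColor(s['color'],cv2.COLOR_RGB2HSV),np.array((100,100,60)),np.array((130,255,255)))
        k=np.zeros_like(m);k[y0:y1,x0:x1]=m[y0:y1,x0:x1];k=cv2.moments(k,True);P.append((k['m10']/max(k['m00'],1),k['m01']/max(k['m00'],1)))
        q=ray(s,*P[-1],.1)[:2];print('px',np.round(P[-1],1),'area',k['m00'],'left',(f(q)-f(np.array((.5535,.1763)))).round(1))
    print('head',tri(S[0],P[0],S[1],P[1]).round(4))
E
python3 -c "
from h import *
circ(10,5);look()"
```

```text
ang 90.9 r 0.034 Ftan 0.34 Frad 2.97 F [0.3 3.  8.8] z 0.1137 t 13.575
[[-5.7, 2.2], [-6.0, 1.2], [-6.1, 0.2], [-6.0, -0.9], [-5.8, -1.9]]
px [209.8 217.5] area 42.0 left 6.4
px [367.2 234. ] area 86.0 left 10.6
head [0.5392 0.1715 0.1094]
```

```bash
python3 -c "
from h import *
circ(15,5)"
```

```text
ang 91.8 r 0.034 Ftan -0.07 Frad 2.89 F [-0.2  2.9  8.6] z 0.1137 t 13.675
[[-8.6, 3.1], [-9.1, 0.8], [-9.0, -1.6], [-8.3, -3.9], [-7.0, -5.9]]
```

step_arm:
  translation:
    - [-0.0086,0.0031,0]
    - [-0.0091,0.0008,0]
    - [-0.009,-0.0016,0]
    - [-0.0083,-0.0039,0]
    - [-0.007,-0.0059,0]
  roll: [0,0,0,0,0]

```text
time_s: 14.3
eef_pos: [0.5114, -0.1219, 0.1138]
tcp_rot: [[-0.902, 0.432, 0.003], [0.432, 0.902, 0.002], [-0.001, 0.003, -1.0]]
contact_force: [0.7, 4.1, 6.5]
opening: 0.0205
gripper_force: 12.0
```

```bash
python3 -c "
from h import *
circ(10,8);look();circ(10,1)"
```

```text
ang 16.6 r 0.0355 Ftan -3.71 Frad 1.89 F [0.7 4.1 6.5] z 0.1138 t 14.3
[[-3.7, -4.9], [-2.8, -5.4], [-1.8, -5.8], [-0.8, -6.1], [0.3, -6.1], [1.4, -5.9], [2.4, -5.6], [3.3, -5.1]]
px [209.  215.2] area 40.0 left 3.1
px [366.4 236.6] area 85.0 left 7.3
head [0.5459 0.1737 0.1096]
ang 13.8 r 0.0355 Ftan 0.09 Frad 3.64 F [3.6 0.8 5.8] z 0.1138 t 14.4
[[-3.5, -5.0]]
```

step_arm:
  translation:
    - [-0.0035,-0.005,0]
    - [-0.0027,-0.0055,0]
    - [-0.0017,-0.0058,0]
    - [-0.0007,-0.0061,0]
  roll: [0,0,0,0]

```text
time_s: 14.9
eef_pos: [0.5102, -0.1471, 0.1139]
tcp_rot: [[-0.902, 0.432, 0.005], [0.432, 0.902, 0.0], [-0.004, 0.003, -1.0]]
contact_force: [4.3, 2.2, 4.1]
opening: 0.0202
gripper_force: 12.0
```

```bash
python3 -c "
from h import *
circ(10,1);look();circ(10,5)"
```

```text
ang -24.5 r 0.0361 Ftan -3.79 Frad 2.98 F [4.3 2.2 4.1] z 0.1139 t 14.9
[[0.4, -6.1]]
px [208.9 213.7] area 39.0 left 1.0
px [365.6 237.8] area 83.0 left 5.5
head [0.55   0.1739 0.1101]
ang -26.7 r 0.0361 Ftan -0.63 Frad 3.14 F [ 3.1 -0.8  5.2] z 0.1138 t 15.0
[[0.6, -6.1], [1.7, -5.9], [2.7, -5.5], [3.6, -4.9], [4.4, -4.2]]
```

step_arm:
  translation:
    - [0.0006,-0.0061,0]
    - [0.0017,-0.0059,0]
    - [0.0027,-0.0055,0]
    - [0.0036,-0.0049,0]
  roll: [0,0,0,0]

```text
time_s: 15.5
eef_pos: [0.4923, -0.165, 0.1138]
tcp_rot: [[-0.901, 0.433, 0.004], [0.433, 0.901, -0.002], [-0.005, 0.0, -1.0]]
contact_force: [4.2, -1.1, 5.3]
opening: 0.0206
gripper_force: 12.0
```

```bash
python3 -c "
from h import *
circ(10,1);look();circ(10,5)"
```

```text
ang -65.6 r 0.0361 Ftan -3.36 Frad 2.7 F [ 4.2 -1.1  5.3] z 0.1138 t 15.5
[[4.3, -4.3]]
px [208.5 212. ] area 42.0 left -1.2
px [364.8 239.6] area 88.0 left 3.1
head [0.5547 0.1748 0.11  ]
ang -67.3 r 0.0361 Ftan -0.76 Frad 3.05 F [ 1.9 -2.5  7. ] z 0.1138 t 15.6
[[4.4, -4.2], [5.1, -3.4], [5.6, -2.4], [5.9, -1.4], [6.1, -0.4]]
```

step_arm:
  translation:
    - [0.0044,-0.0042,0]
    - [0.0051,-0.0034,0]
    - [0.0056,-0.0024,0]
    - [0,0,0]
  roll: [0,0,0,0]

```text
time_s: 16.1
eef_pos: [0.473, -0.1676, 0.1137]
tcp_rot: [[-0.901, 0.434, 0.002], [0.434, 0.901, -0.001], [-0.002, -0.0, -1.0]]
contact_force: [-0.5, -0.6, 8.1]
opening: 0.0206
gripper_force: 12.0
```

```bash
python3 -c "
from h import *
circ(10,1);look();circ(10,5)"
```

```text
ang -97.1 r 0.0358 Ftan 0.39 Frad 0.63 F [-0.5 -0.6  8.1] z 0.1137 t 16.1
[[5.9, -1.4]]
px [208.3 210.6] area 44.0 left -3.2
px [364.4 240.6] area 85.0 left 1.7
head [0.5585 0.1754 0.1112]
ang -97.1 r 0.0358 Ftan -0.09 Frad 1.36 F [-0.1 -1.4  9. ] z 0.1137 t 16.2
[[5.9, -1.4], [6.1, -0.4], [6.1, 0.7], [5.9, 1.7], [5.5, 2.7]]
```

step_arm:
  translation:
    - [0.0059,-0.0014,0]
    - [0.0061,-0.0004,0]
    - [0.0061,0.0007,0]
    - [0,0,0]
  roll: [0,0,0,0]

```text
time_s: 16.7
eef_pos: [0.4562, -0.1603, 0.1137]
tcp_rot: [[-0.901, 0.433, 0.001], [0.433, 0.901, -0.001], [-0.002, -0.0, -1.0]]
contact_force: [-0.3, 0.5, 8.5]
opening: 0.0211
gripper_force: 12.0
```

```bash
python3 -c "
from h import *
look();circ(10,5)"
```

```text
px [209.6 212.4] area 39.0 left -0.5
px [363.5 245.6] area 84.0 left -4.2
head [0.5557 0.175  0.0885]
ang -126.9 r 0.0353 Ftan -0.5 Frad 0.74 F [-0.  -0.9  9.8] z 0.1137 t 16.8
[[5.9, 1.7], [5.5, 2.7], [4.9, 3.6], [4.2, 4.4], [3.4, 5.1]]
```

step_arm:
  translation:
    - [0.0059,0.0017,0]
    - [0.0055,0.0027,0]
  roll: [0,0]

```text
time_s: 17.05
eef_pos: [0.4487, -0.1521, 0.1137]
tcp_rot: [[-0.901, 0.434, 0.003], [0.434, 0.901, -0.002], [-0.004, -0.0, -1.0]]
contact_force: [2.7, -2.1, 5.8]
opening: 0.0207
gripper_force: 12.0
```

```bash
python3 -c "
from h import *
circ(4,8)"
```

```text
ang -145.1 r 0.0349 Ftan -3.26 Frad -1.04 F [ 2.7 -2.1  5.8] z 0.1137 t 17.05
[[2.1, 1.3], [2.0, 1.4], [1.9, 1.6], [1.8, 1.7], [1.7, 1.8], [1.5, 1.9], [1.4, 2.0], [1.2, 2.1]]
```

step_arm:
  translation:
    - [0.0021,0.0013,0]
    - [0.002,0.0014,0]
  roll: [0,0]

```text
time_s: 17.3
eef_pos: [0.4466, -0.1483, 0.1138]
tcp_rot: [[-0.901, 0.434, 0.004], [0.433, 0.901, -0.003], [-0.005, -0.001, -1.0]]
contact_force: [5.0, -2.8, 5.3]
opening: 0.0207
gripper_force: 12.0
```

```bash
python3 -c "
from h import *
circ(4,4)"
```

```text
ang -152.2 r 0.0348 Ftan -4.82 Frad -3.13 F [ 5.  -2.8  5.3] z 0.1138 t 17.3
[[1.9, 1.5], [1.8, 1.7], [1.7, 1.8], [1.6, 1.9]]
```

step_arm:
  translation:
    - [0,0,0]
    - [0,0,0]
  roll: [0,0]

```text
time_s: 17.55
eef_pos: [0.4465, -0.1482, 0.1137]
tcp_rot: [[-0.901, 0.434, 0.004], [0.434, 0.901, -0.003], [-0.004, -0.001, -1.0]]
contact_force: [3.1, -3.0, 6.0]
opening: 0.0206
gripper_force: 12.0
```

```bash
python3 -c "
from h import *
circ(4,4)"
```

```text
ang -152.5 r 0.0348 Ftan -4.06 Frad -1.4 F [ 3.1 -3.   6. ] z 0.1137 t 17.55
[[1.9, 1.5], [1.8, 1.7], [1.7, 1.8], [1.5, 1.9]]
```

step_arm:
  translation:
    - [0.0015,0.0012,0]
    - [0,0,0]
  roll: [0,0]

```text
time_s: 17.8
eef_pos: [0.446, -0.147, 0.1137]
tcp_rot: [[-0.901, 0.434, 0.005], [0.434, 0.901, -0.004], [-0.006, -0.001, -1.0]]
contact_force: [5.2, -4.3, 4.9]
opening: 0.0202
gripper_force: 12.0
```

```bash
python3 -c "
from h import *
circ(3,4)"
```

```text
ang -154.5 r 0.0348 Ftan -6.1 Frad -2.8 F [ 5.2 -4.3  4.9] z 0.1137 t 17.8
[[1.4, 1.2], [1.3, 1.3], [1.3, 1.3], [1.2, 1.4]]
```

step_arm:
  translation:
    - [0,0,0]
    - [0,0,0]
  roll: [0,0]

```text
time_s: 18.05
eef_pos: [0.446, -0.1471, 0.1137]
tcp_rot: [[-0.901, 0.434, 0.004], [0.434, 0.901, -0.003], [-0.006, -0.001, -1.0]]
contact_force: [3.8, -4.7, 5.8]
opening: 0.0207
gripper_force: 12.0
```

```bash
python3 -c "
from h import *
circ(1,2);look()"
```

```text
ang -154.5 r 0.0348 Ftan -5.84 Frad -1.44 F [ 3.8 -4.7  5.8] z 0.1137 t 18.05
[[0.5, 0.4], [0.5, 0.4]]
px [209.6 211.2] area 42.0 left -2.1
px [362.7 246.4] area 81.0 left -5.5
head [0.559  0.1748 0.0895]
```

step_arm:
  translation:
    - [0.0004,0.0003,0]
    - [0,0,0]
  roll: [0,0]

```text
time_s: 18.4
eef_pos: [0.446, -0.1469, 0.1138]
tcp_rot: [[-0.901, 0.434, 0.005], [0.434, 0.901, -0.004], [-0.006, -0.001, -1.0]]
contact_force: [5.7, -5.1, 4.2]
opening: 0.0208
gripper_force: 12.0
```

```bash
python3 -c "
from h import *
circ(1,2)"
```

```text
ang -154.8 r 0.0348 Ftan -7.05 Frad -2.97 F [ 5.7 -5.1  4.2] z 0.1138 t 18.4
[[0.5, 0.4], [0.5, 0.4]]
```

step_arm:
  translation:
    - [0,0,0]
    - [0,0,0]
    - [0,0,0]
  roll: [0,0,0]
  fingers: 0.6

```text
time_s: 18.77
eef_pos: [0.4434, -0.1438, 0.1118]
tcp_rot: [[-0.902, 0.433, -0.002], [0.433, 0.902, 0.0], [0.002, -0.0, -1.0]]
contact_force: [-0.0, -0.3, -0.0]
opening: 0.043
gripper_force: 0.0
```

step_arm:
  translation:
    - [0,0,-0.02]
    - [0,0,-0.04]
    - [0,0,-0.05]
    - [0,0,0]
    - [0,0,0]
  roll: [0,0,0,0,0]

```text
time_s: 19.4
eef_pos: [0.4439, -0.1439, 0.2218]
tcp_rot: [[-0.901, 0.433, -0.001], [0.433, 0.901, 0.0], [0.001, -0.0, -1.0]]
contact_force: [0.3, -0.1, -0.6]
opening: 0.0522
gripper_force: 0.0
```

```bash
python3 - <<'E'
from h import *
look();st=sense();print(st['contact_force'],st['eef_pos'])
s=snap('scene');cv2.imwrite('pics/f.png',cv2.resize(cv2.cvtColor(s['color'],cv2.COLOR_RGB2BGR)[130:300,230:430],None,fx=3.4,fy=3.4))
E
```

```text
px [209.6 211.2] area 41.0 left -2.1
px [362.8 246.1] area 78.0 left -5.1
head [0.5588 0.1748 0.0905]
[-1.11254626  0.56735539  0.25840001] [ 0.44347454 -0.14385968  0.22106437]
```

View pics/f.png

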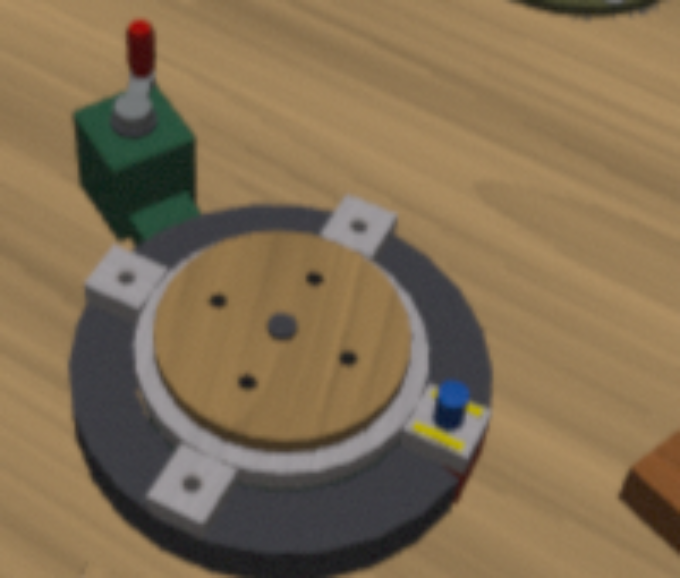

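The pin's head sits flat on the yellow-marked lug over the red block at (452,405). The gripper is clear of the crank.

```bash
python3 -c "
from h import *
print(hand_in())"
```

```text
the job is handed in; nothing more can be done
None
```

I handed the job in at about 19.5 s: the pin dropped home in the bush, the drive is snug against it at roughly 3–4 N above turning force at the grip, and the robot is clear; no verdict came back, and the pin-plate force was not measured directly.

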